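Start the casting vibrator under a closed mould with its push-to-turn selector

TASK

Stand the closed two-part block mould upright in the middle of the casting vibrator's plate, setting it down gently, then start the vibrator on its lowest speed: push the selector knob in, turn it clockwise from off to the single dot and let it spring back out. Leave the round mould, the mixing bowl and the scraper where they are.

Things in the scene. Friction and masses are not known exactly. Their poses are not given: they have to be found in the camera images.
- vibrator: Casting vibrator, fixed to the bench: green cast housing 220 mm deep (x), 350 mm wide (y); origin at its underside; x from its front to its back, y to its left, z up. Seen from the robot, the plate is on its left part, the selector on its right part, on a console 80 mm above the bench. The selector's axis is at x = 0, y = -120 mm.
- plate_centre (a point): Centre of the top of the vibrator's plate: square, level and fixed, steel with a black rubber mat, 180 x 180 mm, 88 mm above the bench. Axes as the vibrator's.
- mould_centre (a point): Centre of the closed two-part plaster block mould (to be grasped), 30 mm above its underside: off-white block 120 mm long (x), 60 wide (y), 60 high (z), 0.44 to 0.75 kg, with a seam along its middle, two dark flush bands 42 mm either side of the centre and a dark pour hole on top, which stays up. It starts upright on the bench. The round plaster mould nearby is not the one.
- block_mould: The same block mould, for its speed; the origin is the centre of its underside.
- knob_grip (a point): Grip point of the black selector knob: on its vertical axis, 45 mm above the console when out; moves and turns with the knob. Bar grip 18 mm wide (y), 34 high, top 57 mm above the console, from 34 mm behind the axis to 35 mm ahead along x; its end at +x is a pointed nose with a white line, the pointer. Below it a round skirt 76 mm across, its top 23 mm above the console.
- selector (a joint): Knob's rotation, rad, growing clockwise from above. Positions 45 deg apart, marked round the knob: 0 = off (small open ring, start), 0.785 = single dot (pointer along the vibrator's x), 1.571 = two dots, 2.356 = three. Locked in each; turns (0.05 N m) only while pushed in over 7 mm and stays where left. Let go within 6 deg of a position it centres and springs out; between them it stays in.
- plunger (a joint): How far the knob is pushed in (straight down), in m: 0 = fully out, 0.011 = fully in, against a spring of about 3 N at first to 9 N fully in.
- round_mould: Bystander: round plaster mould, 90 mm across, 50 mm high, loose on the bench near the block mould; origin at the centre of its underside.
- mixing_bowl: Bystander: black rubber mixing bowl, 130 mm across, 70 mm high; origin at the centre of its underside.
- scraper: Bystander: plaster scraper with a wooden handle and steel blade, 200 mm long, lying on the bench to the right of the moulds; origin on its underside, x along it.
Mind the look-alikes: they are no part of the job. Leave any green or pink look-alike of the block_mould alone.

How it is judged:
On the way, in this order (a step that is already met when the one before it is completed fails the run):
1. the block mould stands upright and released in the middle of the plate while the selector is still at off (horizontal distance between mould_centre and plate_centre below 0.035 m and z of mould_centre in the frame of plate_centre between 0.026 and 0.034 m and angle between mould_centre's own z axis and vertical below 0.1 rad and linear speed of block_mould below 0.02 m/s and contact force between the fingers and block_mould below 0.1 N and value of joint selector below 0.2 rad), for 0.3 s.
2. the knob is pushed in (value of joint plunger above 0.006 m), for 0.05 s.
At the end, for the whole second after the job is handed in: The block mould stands upright (within 0.1 rad), at rest and released on the plate, its centre within 35 mm of the plate's centre, and the selector knob is fully out (within 2 mm) at the single dot (0.785 rad, within 0.1 rad) (horizontal distance between mould_centre and plate_centre below 0.035 m and z of mould_centre in the frame of plate_centre between 0.026 and 0.034 m and angle between mould_centre's own z axis and vertical below 0.1 rad and linear speed of block_mould below 0.02 m/s and contact force between the fingers and block_mould below 0.1 N and value of joint selector between 0.685 and 0.885 rad and value of joint plunger below 0.002 m); the robot touches nothing.
It fails at once if the block mould is dropped or thrown (moving faster than 0.5 m/s with no finger on it) (linear speed of block_mould above 0.5 m/s and contact force between the fingers and block_mould below 0.1 N).
It fails at once if the round mould, the mixing bowl or the scraper is moved by more than 30 mm (distance of any of round_mould, mixing_bowl, scraper from where it was at the start of the episode above 0.03 m).
It also fails if it takes over 64 s, if anything falls off the work surface, if the arm or the gripper's body presses on something with over 40 N, if the wrist force passes 120 N, or if a joint passes its speed limit or range.

ROBOT

A 7-joint arm with a two-finger parallel gripper is mounted at the origin on the work surface. World frame = base frame: x ahead of the robot, y to its left, z up, the work surface at z = 0. Lengths are in m, angles in rad, forces in N, time in s.
With the tool pointing down it reaches from about 0.4 to 0.85 m from the base axis. Payload 4.5 kg.
Tool frame: the origin (TCP) lies between the finger pads; the fingertips stand env.finger_overhang ahead of it and the grasp point (between the pads) lies 3 mm ahead of it (env.finger_overhang is the distance from the TCP to the fingertips, in m); y points along the fingers, z is the direction in which the jaws open and shut, and the axes are right-handed (so a half turn about y gives the same grasp; the last joint's range is limited). The gripper opens to 85 mm and grips with 20 to 120 N. Pads are 22 mm wide; open, the fingers measure 114 mm over their backs; the gripper's body (76 mm by 85 mm) begins 54 mm behind the grasp point. The pads swing forward as they close: fully open they stand 13 mm farther back than shut.
Start: joints at [1.275, 0.689, -0.195, 1.565, 0.157, 0.902, -0.215], TCP at [0.202, -0.591, 0.253] pointing down, gripper open.
Joint ranges: [-3.01, 3.01], [-0.46, 2.08], [-1.47, 1.51], [0.13, 2.56], [-1, 4.14], [0.04, 2.09], [-2.66, 2.66]. Speed limits (rad/s): [2.57, 2.57, 3.14, 3.14, 3.14, 3.14, 3.14].

INTERFACE

Orientations are given as a unit quaternion [w, x, y, z].
In Python, from station import env, viewer gives the robot as it stands. The module is installed in compiled form; this text tells all that it offers.
- The arm moves only by the tool move_arm, never from a script. Its argument "moves" is text: rows parted by semicolons, each of 4 numbers parted by spaces: the shift along the tool's x, y, z in cm, then the turn about the tool's y in degrees. A call has 1 to 12 rows; each row is the pose to reach, as a shift and turn from the pose commanded when the call began, along the tool's axes at that moment; what a row does not reach only later rows make up. A row lasts 1/12 s, in which the tool goes at most 41.7 mm and 7.16 degrees, less where a joint would pass 70% of its speed; a pose out of reach is approached as far as the arm can. A call with a gripper value outside its range is refused whole. "hand" is the opening in per cent of the stroke, from 0 (shut) to 100 (fully open), set as the call begins (left out, the last holds). The fingers move at their own pace and stop on an object; the grip force is fixed at half the most. Time passes only in rows, so rows that repeat a pose let the fingers close. It gives the time, the measured TCP pose, the force and the opening at its end, in the units of the state.
- env.observe(): the state, without advancing time (a new reading comes with each control period).
- viewer.capture(name): name is "side" or "top"; returns the picture (400x640x3 uint8, red, green, blue); there is no depth.
- viewer.get_calibration(name): a dict with "K" (3x3 intrinsics, pixels), "R" (3x3) and "t" (3): a world point X has camera coordinates R X + t. Camera axes: x right, y down, z forward; pixel columns grow to the right and rows downward; lengths in m; the calibration is good to about 2 mm. A picture is of the moment at which its call begins. get_calibration takes no time and is no camera call.
- env.sign_off(): hands the job in, once; it reports no verdict.
The state is a dict: "t": time; "joint_positions": joint angles; "qd": joint speeds; "tau": joint torques, N m; "position": TCP position; "eef_rot": TCP orientation; "contact_force": force on the tool from outside, world axes, zero at the start; "torque": the same for the moment, N m; "gripper_width": finger opening in m.
Only numpy, scipy, OpenCV 4.12 (cv2) and the standard library are available. Lean on these libraries where they do the work, as an engineer would, in place of code of your own. Each camera call takes 0.05 s, during which the arm holds its last target.

## Working session

There is one attempt and no reset: what is moved stays moved. The work goes in short steps, Python scripts to look and compute and a tool call to move; the robot and the scene stay as the last step left them, time stands still between calls to the robot, and variables do not carry over. Pictures are saved under pics/ and viewed, and the job is handed in when it is done.

Besides the shell and the picture viewer there is one more tool, called after "Emit:" as name(argument=value, ...) on one line, values as JSON. move_arm: Moves the arm, as the interface text tells. Its arguments: {"type":"object","properties":{"moves":{"type":"string"},"hand":{"type":"number"}},"required":["moves"]}

```bash
mkdir -p pics; python3 - <<'E'
from station import env, viewer
import cv2,numpy as np
for n in("side","top"):
    im=viewer.capture(n); cv2.imwrite(f"pics/{n}0.png",im[:,:,::-1])
    c=viewer.get_calibration(n); print(n,np.round(c["K"],1).tolist(),np.round(c["R"],4).tolist(),np.round(c["t"],4).tolist())
s=env.observe(); print(s); print(env.finger_overhang)
E
```

```text
side [[510.7, 0.0, 324.5], [0.0, 510.7, 203.0], [0.0, 0.0, 1.0]] [[-0.9988, -0.0482, -0.0116], [-0.0131, 0.483, -0.8755], [0.0478, -0.8743, -0.4831]] [0.5332, 0.1078, 1.5086]
top [[492.1, 0.0, 320.9], [0.0, 492.1, 192.8], [0.0, 0.0, 1.0]] [[-0.0214, -0.9998, -0.0025], [-0.9962, 0.0215, -0.0838], [0.0838, 0.0007, -0.9965]] [0.0082, 0.5386, 1.6636]
{'t': 0.1, 'joint_positions': array([ 1.27479919,  0.68993453, -0.19451346,  1.56622844,  0.15729974,
        0.90258786, -0.21510653]), 'qd': array([-0.00174262, -0.00205597,  0.00072656, -0.00347923,  0.00130733,
        0.00041958,  0.00108824]), 'tau': array([-2.18855639e-03, -5.40600443e+01, -1.27067193e+00, -1.58985329e+01,
        9.48913948e-03,  4.39441923e-03,  2.81578144e-05]), 'position': array([ 0.20217413, -0.59079512,  0.2525457 ]), 'eef_rot': array([ 0.11594362, -0.11624668,  0.69811699, -0.69690491]), 'contact_force': array([-0.40336408,  0.09777085,  0.45096454]), 'torque': array([0.04007887, 0.00556733, 0.02703239]), 'gripper_width': 0.08526314945917784}
0.022
```

View pics/side0.png

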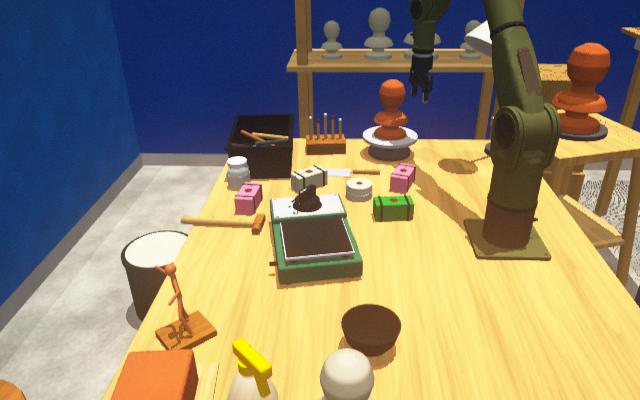

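View pics/top0.png

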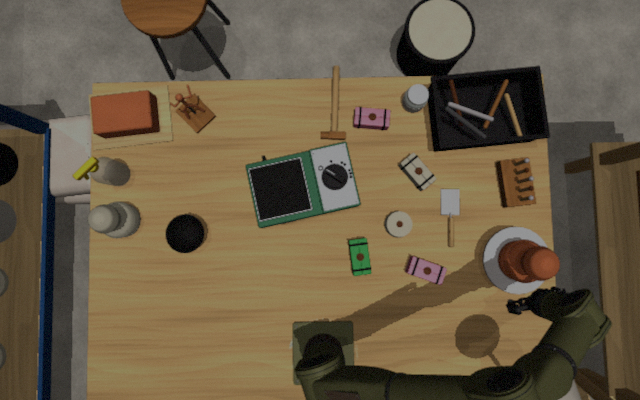

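Candidates in the top view: off-white block (417,171), pink blocks (372,117) and (427,269), green block (360,257), round mould (399,224). By the description I choose the off-white block at (417,171), and will check it in a crop.

```bash
python3 - <<'E'
import cv2
im=cv2.imread("pics/top0.png")
def crop(x0,y0,w,h,s,n): cv2.imwrite(n,cv2.resize(im[y0:y0+h,x0:x0+w],None,fx=s,fy=s,interpolation=cv2.INTER_CUBIC))
crop(390,145,60,50,12,"pics/c_block.png")
crop(240,135,130,97,6,"pics/c_vib.png")
E
```

```text
(no output)
```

View pics/c_block.png

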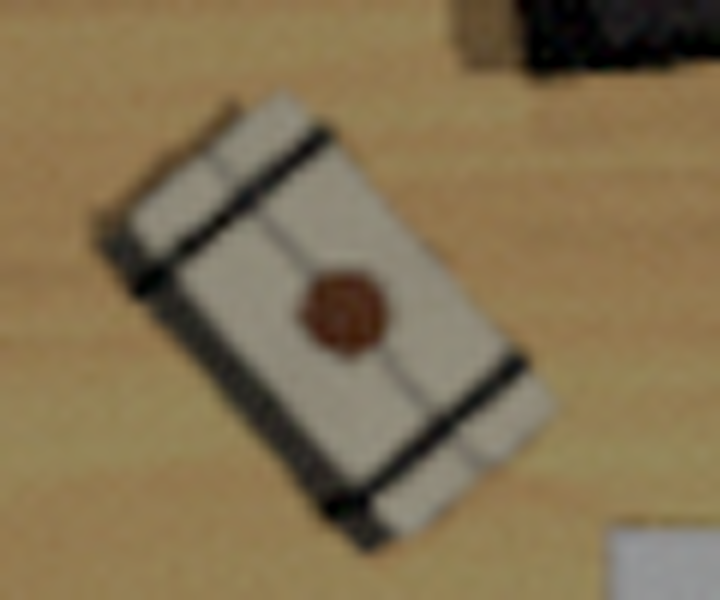

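View pics/c_vib.png

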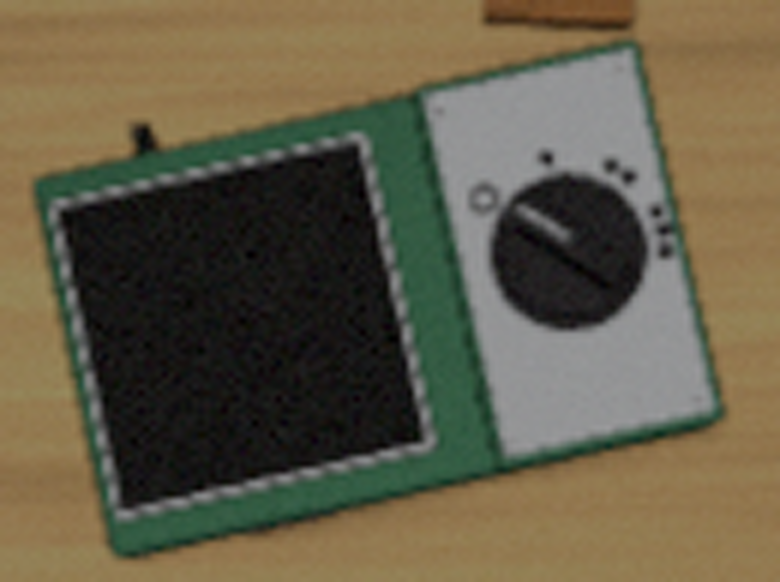

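The crop confirms the off-white block with the brown pour hole at crop (345,312), bands and seam. The vibrator crop shows the plate on the left, knob centre near (570,251), pointer at the ring (off), and single dot at (546,158).

```bash
cat > h.py <<'E'
import numpy as np
from station import env, viewer
from scipy.spatial.transform import Rotation as Ro
def cast(n,p,z):
    c=viewer.get_calibration(n);K,R,t=map(np.array,(c["K"],c["R"],c["t"]))
    d=R.T@np.linalg.inv(K)@np.array([p[0],p[1],1.]); o=-R.T@t
    return o+d*(z-o[2])/d[2]
def proj(n,X):
    c=viewer.get_calibration(n); q=c["K"]@(c["R"]@np.array(X)+c["t"]); return q[:2]/q[2]
def cc(p,o,s): return ((p[0]+.5)/s-.5+o[0],(p[1]+.5)/s-.5+o[1])
def rot(): 
    q=env.observe()["eef_rot"]; return Ro.from_quat([q[1],q[2],q[3],q[0]]).as_matrix()
def delta(P):
    s=env.observe(); return 100*rot().T@(np.array(P)-s["position"])
E
python3 - <<'E'
from h import *
B=[cast("top",cc(p,(390,145),12),.06)[:2] for p in[(283,90),(557,405),(400,537),(128,215)]]
B=np.array(B);print("block",B.round(4).tolist(),B.mean(0)); 
d=(B[1]-B[0]+B[2]-B[3]);print(np.linalg.norm(d)/2,"ang",np.degrees(np.arctan2(d[1],d[0])), np.linalg.norm(B[3]-B[0]),np.linalg.norm(B[2]-B[1]))
print("hole",cast("top",cc((345,312),(390,145),12),.06))
P=np.array([cast("top",cc(p,(240,135),6),.088)[:2] for p in[(50,205),(365,133),(437,443),(120,518)]])
print("plate",P.round(4).tolist(),P.mean(0))
d=P[0]-P[3]+P[1]-P[2];print(np.linalg.norm(d)/2,"x ang",np.degrees(np.arctan2(d[1],d[0])))
d=P[1]-P[0]+P[2]-P[3];print(np.linalg.norm(d)/2,"-y ang",np.degrees(np.arctan2(d[1],d[0])))
k=cast("top",cc((570,251),(240,135),6),.103);print("knob",k)
for p in[(515,205),(572,240)]: print(cast("top",cc(p,(240,135),6),.137))
dd=cast("top",cc((546,158),(240,135),6),.08);print("dot",dd,np.degrees(np.arctan2(*(dd-k)[1::-1])))
rm=cast("top",(399,224),.05);print("round",rm)
print("R",rot().round(3).tolist()); print(env.observe()["position"])
E
```

```text
block [[0.6668, -0.3173], [0.5762, -0.3906], [0.5401, -0.3452], [0.6324, -0.2725]] [ 0.60386714 -0.33138897]
0.11705750551288219 ang -141.40745321234144 0.056505070761642524 0.05794953039235123
hole [ 0.60365598 -0.33229141  0.06      ]
plate [[0.6183, 0.2363], [0.6546, 0.0619], [0.4824, 0.0256], [0.4451, 0.1996]] [0.55013924 0.13086563]
0.17652632779741065 x ang 11.943058130342825
0.17804531123134076 -y ang -78.07478347834818
knob [ 0.58484768 -0.04929315  0.103     ]
[ 0.6062336  -0.01954326  0.137     ]
[ 0.58674705 -0.04955031  0.137     ]
dot [ 0.63972794 -0.03786009  0.08      ] 11.767961037326087
round [ 0.42591698 -0.26281757  0.05      ]
R [[-0.946, -0.001, 0.324], [-0.324, 0.002, -0.946], [0.0, -1.0, -0.002]]
[ 0.20217413 -0.59079512  0.2525457 ]
```

```bash
python3 - <<'E'
from h import *
print("vase base",cast("top",(513,260),.0),"side plate",cast("side",(389,145),.04))
for P in[(.28,-.45,.29),(.604,-.3315,.20),(.604,-.3315,.035)]: print(delta(P).round(1))
E
```

```text
vase base [ 0.29519436 -0.65716034  0.        ] side plate [ 0.30416267 -0.62387771  0.04      ]
[-11.9  -3.7 -10.8]
[-46.4   5.3 -11.5]
[-46.4  21.8 -11.5]
```

Emit:
move_arm(moves="-1.5 -1 -3 0;-3 -2 -6.5 0;-4.5 -3 -10 0;-6 -3.7 -13 0;-7.2 -3.7 -15.6 0;-11 -3 -15.6 0;-15 -2 -15 -4;-19 -1 -14.5 -8;-23 0 -14 -12;-27 1 -13.5 -16;-31 2 -13 -19.7;-35 3 -12.5 -19.7", hand=100)

```text
t: 1.1
position: [0.4945, -0.359, 0.2224]
eef_rot: [0.234, -0.235, 0.667, -0.667]
contact_force: [0.2, -0.9, 0.9]
gripper_width: 0.0851
```

```bash
python3 - <<'E'
from h import *
print(env.observe()["position"],rot().round(3).tolist())
for P in[(.604,-.3315,.20),(.604,-.3315,.12),(.604,-.3315,.035)]: print(delta(P).round(2))
E
```

```text
[ 0.49454079 -0.35897691  0.2223702 ] [[-0.78, -0.001, 0.626], [-0.626, 0.0, -0.78], [0.0, -1.0, -0.001]]
[-10.26   2.23   4.71]
[-10.26  10.23   4.72]
[-10.26  18.73   4.72]
```

Emit:
move_arm(moves="-3.5 1 1.6 0;-7 2 3.2 0;-10.26 2.23 4.7 0;-10.26 5 4.7 0;-10.26 8 4.7 0;-10.26 8 4.7 0;-10.26 8 4.7 0")

```text
t: 1.68
position: [0.6008, -0.332, 0.1414]
eef_rot: [0.232, -0.235, 0.669, -0.666]
contact_force: [-0.3, 0.4, 0.9]
gripper_width: 0.0852
```

```bash
python3 - <<'E'
from h import *
import cv2
print(env.observe()["position"],rot().round(3).tolist())
for P in[(.604,-.3315,.12),(.604,-.3315,.033)]: print(delta(P).round(2))
a=viewer.capture("side");b=viewer.capture("top")
cv2.imwrite("pics/s1.png",cv2.resize(a[120:220,250:390,::-1],None,fx=5,fy=5,interpolation=2))
cv2.imwrite("pics/t1.png",cv2.resize(b[130:230,350:490,::-1],None,fx=5,fy=5,interpolation=2))
cv2.imwrite("pics/s1f.png",a[:,:,::-1])
E
```

```text
[ 0.60083671 -0.33200249  0.14144517] [[-0.782, -0.005, 0.624], [-0.624, 0.002, -0.782], [0.003, -1.0, -0.004]]
[-0.28  2.14  0.17]
[-0.31 10.84  0.21]
```

View pics/s1.png

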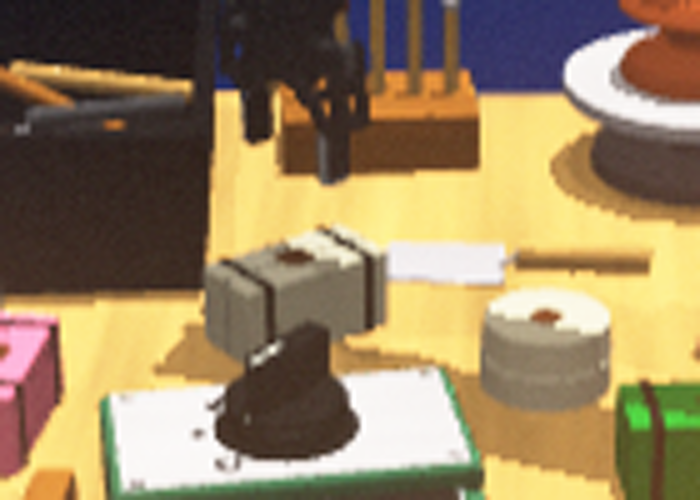

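View pics/t1.png

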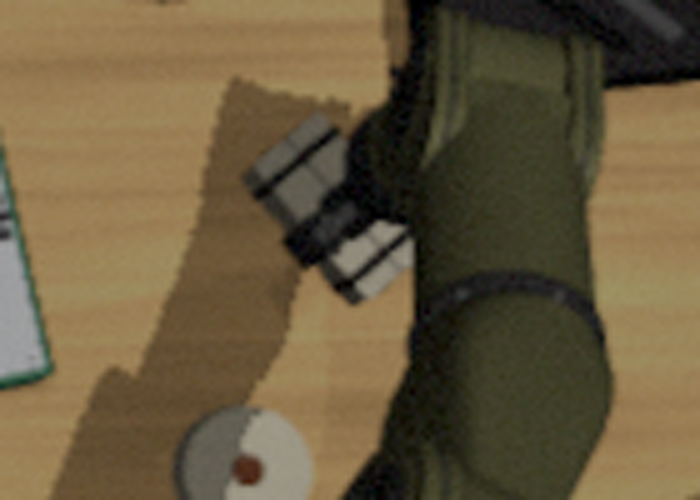

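```bash
python3 - <<'E'
from h import *
print(cast("side",cc((297,257),(250,120),5),.06), env.observe()["position"])
E
```

```text
[ 0.6035699  -0.33092041  0.06      ] [ 0.6030182  -0.33326835  0.1448098 ]
```

Emit:
move_arm(moves="-0.3 2 0.2 0;-0.3 4.5 0.2 0;-0.3 7 0.2 0;-0.3 9 0.2 0;-0.3 10.8 0.2 0;-0.3 10.8 0.2 0;-0.3 10.8 0.2 0")

```text
t: 2.37
position: [0.6066, -0.3328, 0.0366]
eef_rot: [-0.234, 0.233, -0.667, 0.668]
contact_force: [0.4, -0.1, 0.9]
gripper_width: 0.0851
```

Emit:
move_arm(moves="0 0 0 0;0 0 0 0;0 0 0 0;0 0 0 0;0 0 0 0;0 0 0 0;0 0 0 0;0 0 0 0;0 0 0 0;0 0 0 0;0 0 0 0;0 0 0 0", hand=0)

```text
t: 3.37
position: [0.607, -0.3321, 0.0378]
eef_rot: [-0.234, 0.233, -0.667, 0.668]
contact_force: [-2.0, 0.6, 6.0]
gripper_width: 0.0595
```

Emit:
move_arm(moves="0 -0.5 0 0;0 -1.5 0 0;0 -3 0 0;0 -5 0 0;0 -5 0 0;0 -5 0 0")

```text
t: 3.87
position: [0.6075, -0.3328, 0.0873]
eef_rot: [-0.235, 0.233, -0.666, 0.668]
contact_force: [0.7, 0.4, -5.7]
gripper_width: 0.0591
```

```bash
python3 - <<'E'
from h import *
import cv2
s=env.observe();print(s["position"],s["gripper_width"],s["contact_force"],s["joint_positions"].round(2),rot().round(3).tolist())
for P in[(.58,-.25,.25),(.55,.131,.25)]: print(delta(P).round(2))
a=viewer.capture("side")
cv2.imwrite("pics/s2.png",cv2.resize(a[120:220,250:390,::-1],None,fx=5,fy=5,interpolation=2))
E
```

```text
[ 0.60749601 -0.33283753  0.08730822] 0.05906971764699543 [ 0.6943326   0.40698434 -5.73365841] [ 0.54  0.98 -0.21  1.45  0.27  0.73 -0.68] [[-0.782, 0.004, 0.624], [-0.624, -0.002, -0.782], [-0.002, -1.0, 0.004]]
[ -3.05 -16.29  -8.13]
[-24.46 -16.38 -39.78]
```

View pics/s2.png

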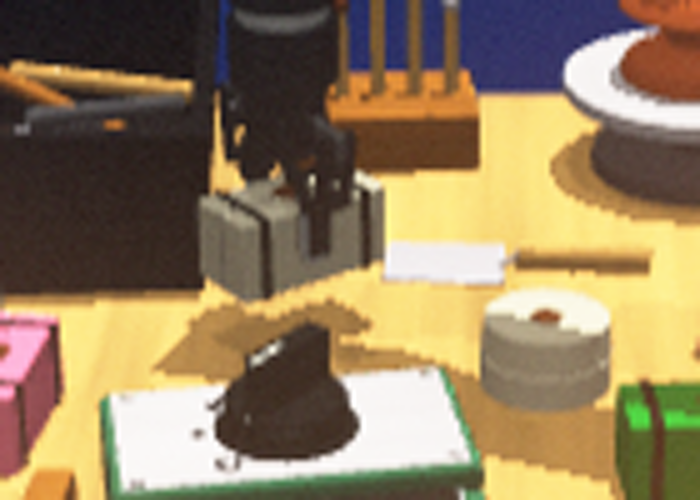

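Emit:
move_arm(moves="0 -3 0 0;0 -6.5 0 0;0 -10 0 0;0 -13.5 0 0;-1 -16 -2 0;-2.5 -16.3 -5 3;-4.5 -16.3 -8 6;-6.5 -16.3 -11 9;-8.5 -16.3 -14 12;-10.5 -16.3 -17 15;-12.5 -16.3 -20 18;-14.5 -16.3 -23 21")

```text
t: 4.92
position: [0.5747, -0.0603, 0.2472]
eef_rot: [0.106, -0.108, 0.699, -0.699]
contact_force: [0.4, -0.4, -6.0]
gripper_width: 0.0596
```

```bash
python3 - <<'E'
from h import *
s=env.observe();print(s["position"],s["gripper_width"],rot().round(3).tolist(),np.degrees(np.arctan2(rot()[1,2],rot()[0,2])))
for P in[(.55,.131,.25)]: print(delta(P).round(2))
E
```

```text
[ 0.57465797 -0.06029645  0.24718135] 0.05961776662480143 [[-0.954, -0.003, 0.3], [-0.3, 0.0, -0.954], [0.002, -1.0, -0.001]] -72.55612403521832
[ -3.38  -0.27 -18.99]
```

Emit:
move_arm(moves="-0.6 0 -3.5 2;-1.2 0 -7 4;-1.8 0 -10.5 5.5;-2.5 0 -14 5.5;-3.1 0 -17 5.5;-3.4 0 -19 5.5;-3.4 0 -19 5.5;-3.4 2 -19 5.5;-3.4 4 -19 5.5;-3.4 6 -19 5.5;-3.4 8 -19 5.5;-3.4 8 -19 5.5")

```text
t: 5.92
position: [0.5477, 0.1283, 0.164]
eef_rot: [-0.071, 0.078, -0.702, 0.704]
contact_force: [-1.1, -0.4, -6.1]
gripper_width: 0.059
```

```bash
python3 - <<'E'
from h import *
import cv2
for i in range(3):
    a=viewer.capture("side"); s=env.observe();print(s["position"],s["contact_force"])
b=viewer.capture("top")
print(rot().round(3).tolist(), delta((.55,.131,.126)).round(2))
cv2.imwrite("pics/s3.png",cv2.resize(a[150:290,250:390,::-1],None,fx=4,fy=4,interpolation=2))
cv2.imwrite("pics/t3.png",cv2.resize(b[130:250,230:390,::-1],None,fx=5,fy=5,interpolation=2))
E
```

```text
[0.54875743 0.12859947 0.1658983 ] [-0.33698136  0.40367757 -6.31296951]
[0.55018646 0.12905393 0.16746545] [ 0.05427316  0.37935254 -5.44252381]
[0.55125219 0.12935352 0.16855803] [-0.4668962   0.65583214 -5.63357821]
[[-0.978, 0.002, 0.209], [-0.209, 0.0, -0.978], [-0.002, -1.0, -0.0]] [ 0.15  4.32 -0.18]
```

View pics/s3.png

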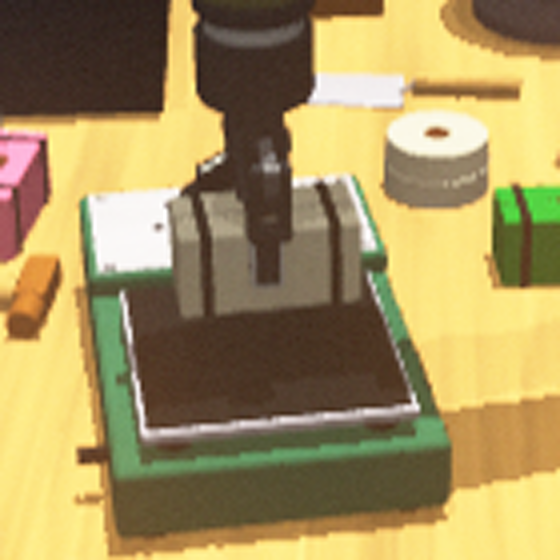

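View pics/t3.png

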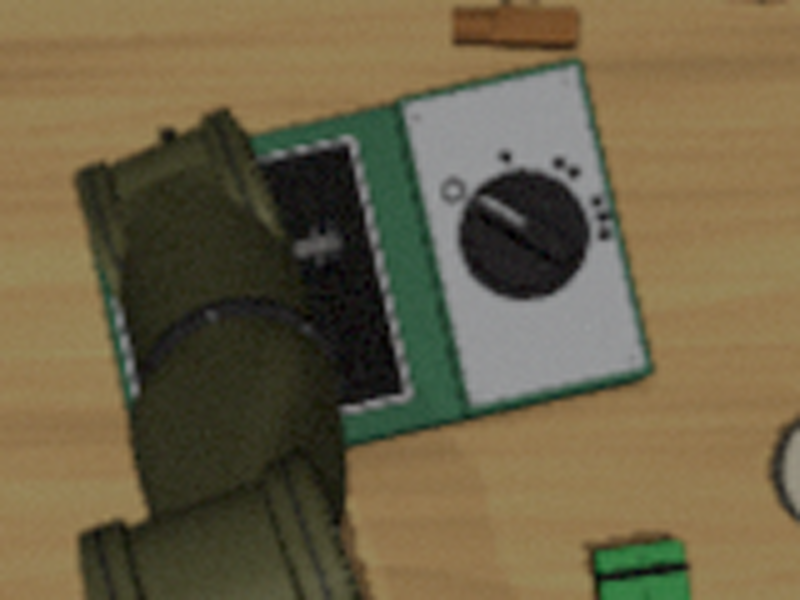

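The mould hangs level over the plate (side crop bottom edge near (270,312)), aligned with it; lowering.

Emit:
move_arm(moves="0.1 1 -0.1 0;0.1 2 -0.1 0;0.1 2.8 -0.1 0;0.1 3.3 -0.1 0;0.1 3.6 -0.1 0;0.1 3.7 -0.1 0;0.1 3.7 -0.1 0;0.1 3.7 -0.1 0")

```text
t: 6.78
position: [0.5501, 0.1303, 0.1314]
eef_rot: [-0.075, 0.074, -0.703, 0.703]
contact_force: [-0.3, 0.2, -5.7]
gripper_width: 0.0596
```

```bash
python3 - <<'E'
from h import *
import cv2
a=viewer.capture("side"); s=env.observe();print(s["position"],s["contact_force"])
cv2.imwrite("pics/s4.png",cv2.resize(a[150:290,250:390,::-1],None,fx=4,fy=4,interpolation=2))
E
```

```text
[0.55011962 0.13029468 0.13156317] [-0.20937791 -0.1159141  -6.78500192]
```

View pics/s4.png

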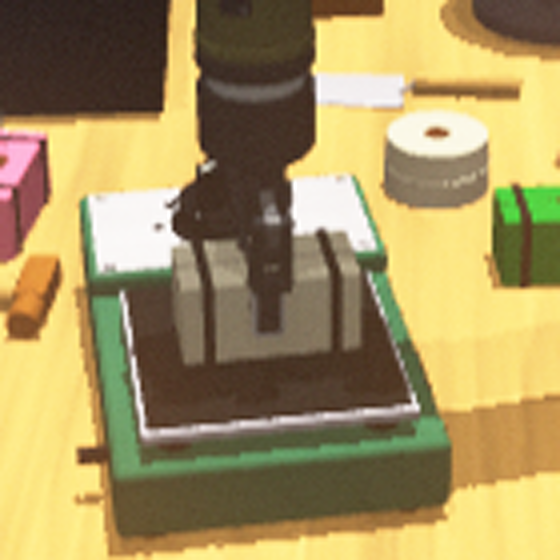

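Not touching yet (force still −6 N, about 4–5 mm to go). Small steps down.

Emit:
move_arm(moves="0 0.1 0 0;0 0.2 0 0;0 0.3 0 0;0 0.3 0 0;0 0.3 0 0")

```text
t: 7.25
position: [0.5498, 0.1302, 0.1282]
eef_rot: [-0.074, 0.075, -0.703, 0.703]
contact_force: [0.3, 0.0, -5.4]
gripper_width: 0.0594
```

Emit:
move_arm(moves="0 0.1 0 0;0 0.1 0 0;0 0.1 0 0")

```text
t: 7.5
position: [0.5498, 0.1302, 0.1272]
eef_rot: [-0.074, 0.075, -0.703, 0.703]
contact_force: [-0.4, -0.0, -6.7]
gripper_width: 0.0593
```

Emit:
move_arm(moves="0 0.1 0 0;0 0.1 0 0;0 0.1 0 0")

```text
t: 7.75
position: [0.5498, 0.1302, 0.1262]
eef_rot: [-0.074, 0.075, -0.703, 0.703]
contact_force: [0.5, 0.3, -6.0]
gripper_width: 0.0595
```

Emit:
move_arm(moves="0 0.1 0 0;0 0.1 0 0;0 0.1 0 0")

```text
t: 8.0
position: [0.5499, 0.1303, 0.1258]
eef_rot: [-0.075, 0.074, -0.703, 0.703]
contact_force: [-2.7, -0.8, 1.2]
gripper_width: 0.0594
```

Contact at TCP z 0.126 (force went from −6 N to +1 N). Releasing.

Emit:
move_arm(moves="0 0 0 0;0 0 0 0;0 0 0 0;0 0 0 0;0 0 0 0;0 0 0 0;0 0 0 0;0 0 0 0;0 0 0 0;0 0 0 0;0 0 0 0;0 0 0 0", hand=100)

```text
t: 9.0
position: [0.5498, 0.1302, 0.1253]
eef_rot: [-0.074, 0.075, -0.703, 0.703]
contact_force: [0.4, 0.7, 0.0]
gripper_width: 0.0855
```

Emit:
move_arm(moves="0 -1 0 0;0 -3 0 0;0 -6 0 0;0 -9 0 0;0 -12 0 0;0 -12 1.5 0;0 -12 5 0;0 -12 8.5 0;0 -12 12 0;0 -12 15 0;0 -12 15 0;0 -12 15 0")

```text
t: 10.0
position: [0.5813, -0.0192, 0.2459]
eef_rot: [-0.073, 0.073, -0.703, 0.704]
contact_force: [0.7, 0.7, 0.3]
gripper_width: 0.0854
```

```bash
python3 - <<'E'
from h import *
import cv2
a=viewer.capture("side");b=viewer.capture("top"); s=env.observe();print(s["position"],s["contact_force"],s["joint_positions"].round(2))
cv2.imwrite("pics/s5.png",cv2.resize(a[150:290,250:390,::-1],None,fx=4,fy=4,interpolation=2))
cv2.imwrite("pics/t5.png",cv2.resize(b[130:250,230:390,::-1],None,fx=5,fy=5,interpolation=2))
R=rot();print(np.degrees(np.arctan2(R[1,2],R[0,2])))
E
```

```text
[ 0.58108735 -0.01516814  0.24571343] [ 0.54960152  0.43107569 -0.30934217] [ 0.01  0.64 -0.1   1.71  0.08  0.8  -1.49]
-77.84323947721985
```

View pics/s5.png

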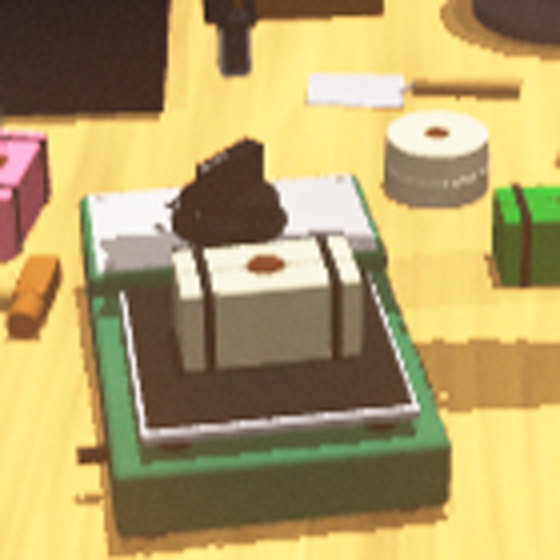

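View pics/t5.png

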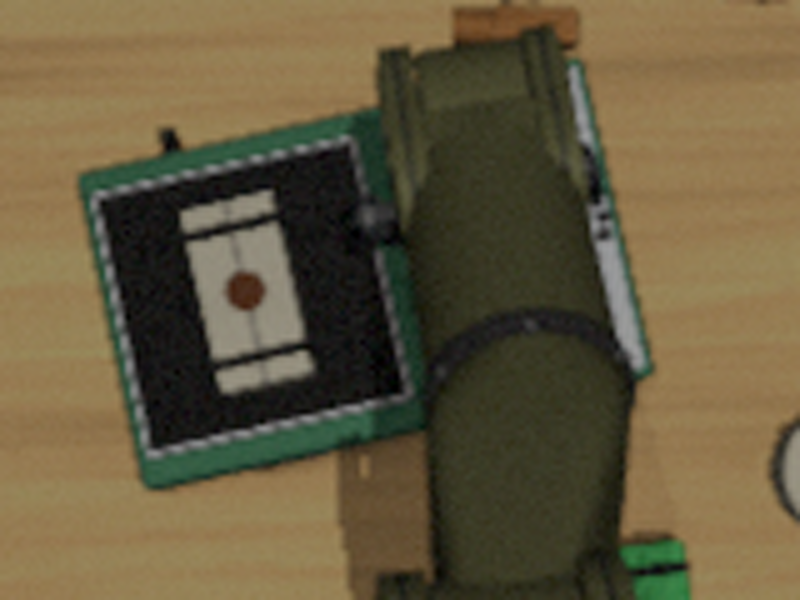

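```bash
python3 - <<'E'
from h import *
h1=cast("top",cc((245,290),(230,130),5),.148);h2=cast("side",cc((266,264),(250,150),4),.148);print("mould",h1,h2)
for P in[(.585,-.0493,.09),(.588,-.0485,.09)]: print(proj("side",P),proj("top",P))
print(delta((.5855,-.0492,.20)).round(2))
E
```

```text
mould [0.54770722 0.13048977 0.148     ] [0.54792315 0.12931762 0.148     ]
[307.90713015 202.12966589] [334.48510981 176.83217122]
[306.89180187 202.24478031] [334.22108836 175.93386194]
[0.29 4.57 3.43]
```

Mould centre is within ~2–3 mm of the plate centre in both views. Now moving above the knob with the jaws across the bar (turn −45°).

Emit:
move_arm(moves="0 0 1.5 -7;0.1 0 3.4 -14;0.2 0 3.4 -21;0.2 0 3.4 -28;0.2 0 3.4 -35;0.2 1 3.4 -42;0.2 3 3.4 -45;0.2 4.5 3.4 -45;0.2 4.5 3.4 -45;0.2 4.5 3.4 -45;0.2 4.5 3.4 -45")

```text
t: 11.02
position: [0.587, -0.0488, 0.2013]
eef_rot: [-0.339, 0.338, -0.621, 0.621]
contact_force: [0.0, 0.3, -1.0]
gripper_width: 0.0856
```

```bash
python3 - <<'E'
from h import *
import cv2
for i in range(4):
    a=viewer.capture("side");s=env.observe();print(s["position"],s["contact_force"])
b=viewer.capture("top")
cv2.imwrite("pics/s6.png",cv2.resize(a[130:250,250:390,::-1],None,fx=5,fy=5,interpolation=2))
R=rot();print(np.degrees(np.arctan2(R[1,2],R[0,2])),delta((.586,-.049,.2)).round(2))
E
```

```text
[ 0.58719881 -0.04910062  0.20150161] [-0.31163104 -0.02044911  0.46407924]
[ 0.58721165 -0.04941651  0.20150982] [-0.97390843 -0.7979871   0.00752206]
[ 0.58712872 -0.04963058  0.20144824] [-0.24614438 -0.12374365  0.10704468]
[ 0.5869958  -0.04982216  0.20130896] [ 0.42221319 -0.52099205 -0.4914596 ]
-32.89775056000796 [-0.03  0.11 -0.12]
```

View pics/s6.png

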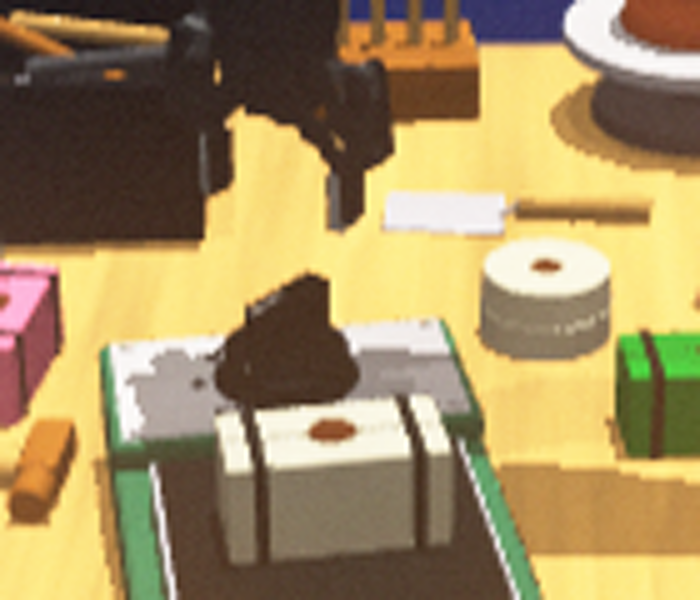

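Emit:
move_arm(moves="0 2 -0.1 0;0 4 -0.1 0;0 6 -0.1 0;0 6.8 -0.1 0;0 6.8 -0.1 0;0 6.8 -0.1 0;0 6.8 -0.1 0", hand=60)

```text
t: 11.85
position: [0.5865, -0.0495, 0.1335]
eef_rot: [-0.339, 0.337, -0.621, 0.622]
contact_force: [-0.0, -0.4, -0.0]
gripper_width: 0.0512
```

Emit:
move_arm(moves="0 0 0 0;0 0 0 0;0 0 0 0;0 0 0 0;0 0 0 0;0 0 0 0;0 0 0 0;0 0 0 0;0 0 0 0;0 0 0 0;0 0 0 0;0 0 0 0", hand=0)

```text
t: 12.85
position: [0.5862, -0.0497, 0.1325]
eef_rot: [-0.338, 0.337, -0.621, 0.621]
contact_force: [2.6, -0.9, 3.8]
gripper_width: 0.0168
```

Bar gripped (17 mm). Push in.

Emit:
move_arm(moves="0 0.3 0 0;0 0.6 0 0;0 0.9 0 0;0 1.0 0 0;0 1.0 0 0;0 1.0 0 0")

```text
t: 13.35
position: [0.5862, -0.0497, 0.1227]
eef_rot: [-0.338, 0.337, -0.621, 0.622]
contact_force: [1.3, -1.4, 8.7]
gripper_width: 0.0173
```

Emit:
move_arm(moves="0 0 0 5;0 0 0 10;0 0 0 15;0 0 0 20;0 0 0 25;0 0 0 30;0 0 0 35;0 0 0 40;0 0 0 45;0 0 0 45;0 0 0 45;0 0 0 45")

```text
t: 14.35
position: [0.5863, -0.0497, 0.1228]
eef_rot: [-0.075, 0.074, -0.703, 0.703]
contact_force: [2.6, -1.0, 8.9]
gripper_width: 0.0166
```

```bash
python3 - <<'E'
from h import *
s=env.observe();R=rot();print(s["position"],s["contact_force"],s["torque"],s["gripper_width"],np.degrees(np.arctan2(R[1,2],R[0,2])))
import cv2
a=viewer.capture("side")
cv2.imwrite("pics/s7.png",cv2.resize(a[130:250,250:390,::-1],None,fx=5,fy=5,interpolation=2))
E
```

```text
[ 0.58626651 -0.04969058  0.12281868] [ 2.5521774  -0.96251849  8.92774775] [-0.26975707 -0.37948763 -0.05369267] 0.0166334946340081 -77.92236474918646
```

View pics/s7.png

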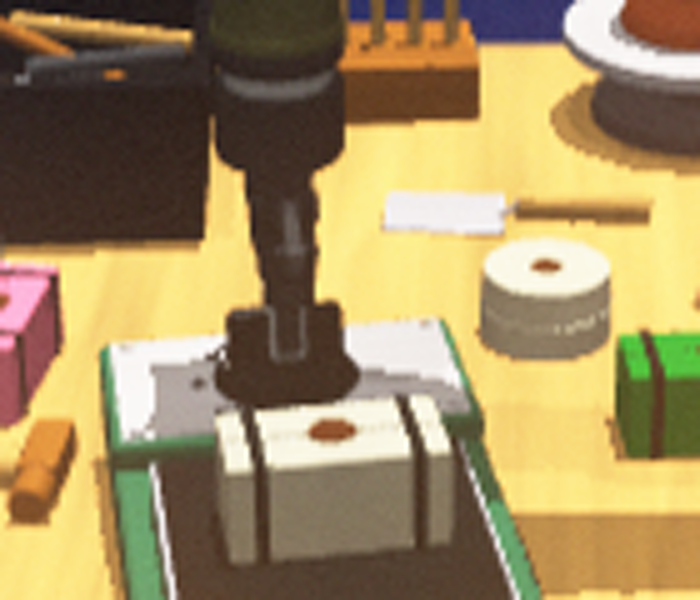

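The knob turned with the jaws to the single dot (bar across at (288,335)). Ease up, release, retreat.

Emit:
move_arm(moves="0 -0.3 0 0;0 -0.6 0 0;0 -0.9 0 0;0 -1.0 0 0;0 -1.0 0 0;0 -1.0 0 0")

```text
t: 14.9
position: [0.5862, -0.0497, 0.1322]
eef_rot: [-0.075, 0.074, -0.703, 0.703]
contact_force: [4.2, -1.6, 2.8]
gripper_width: 0.0169
```

Emit:
move_arm(moves="0 0 0 0;0 0 0 0;0 0 0 0;0 0 0 0;0 0 0 0;0 0 0 0;0 0 0 0;0 0 0 0", hand=60)

```text
t: 15.57
position: [0.5855, -0.0495, 0.1322]
eef_rot: [-0.074, 0.075, -0.703, 0.703]
contact_force: [0.5, 0.7, -0.4]
gripper_width: 0.0515
```

Emit:
move_arm(moves="0 -1 0 0;0 -3 0 0;0 -6 0 0;0 -9 0 0;0 -12 0 0;0 -14 3 0;0 -14 7 0;0 -14 11 0;0 -14 15 0;0 -14 19 0;0 -14 19 0;0 -14 19 0")

```text
t: 16.57
position: [0.6246, -0.2394, 0.2727]
eef_rot: [-0.072, 0.072, -0.703, 0.704]
contact_force: [-0.1, 0.4, 0.3]
gripper_width: 0.0511
```

```bash
python3 - <<'E'
from h import *
import cv2
for i in range(4): a=viewer.capture("side")
b=viewer.capture("top"); s=env.observe();print(s["t"],s["position"],s["contact_force"],np.abs(s["qd"]).max())
cv2.imwrite("pics/s8.png",cv2.resize(a[130:250,250:390,::-1],None,fx=5,fy=5,interpolation=2))
cv2.imwrite("pics/t8.png",cv2.resize(b[130:250,230:390,::-1],None,fx=5,fy=5,interpolation=2))
cv2.imwrite("pics/t8f.png",b[:,:,::-1])
E
```

```text
16.8167 [ 0.62563326 -0.23309981  0.27268516] [-0.3555504   0.91352878  0.24556991] 0.006176252215802376
```

View pics/s8.png

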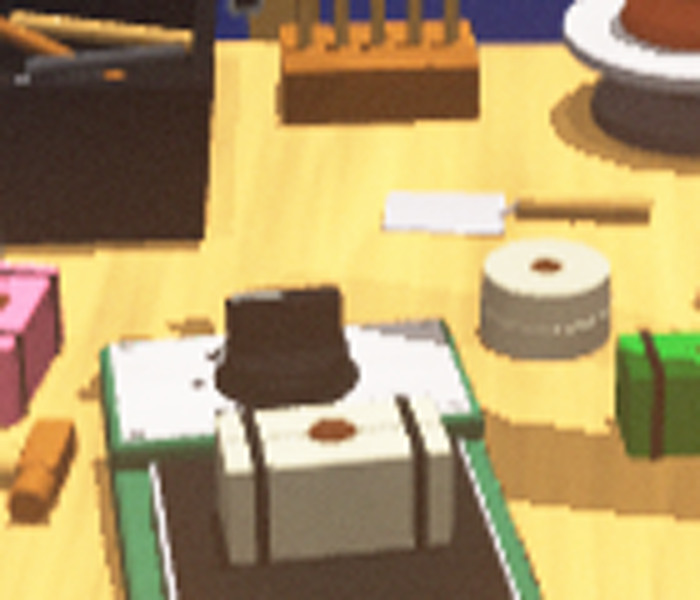

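View pics/t8.png

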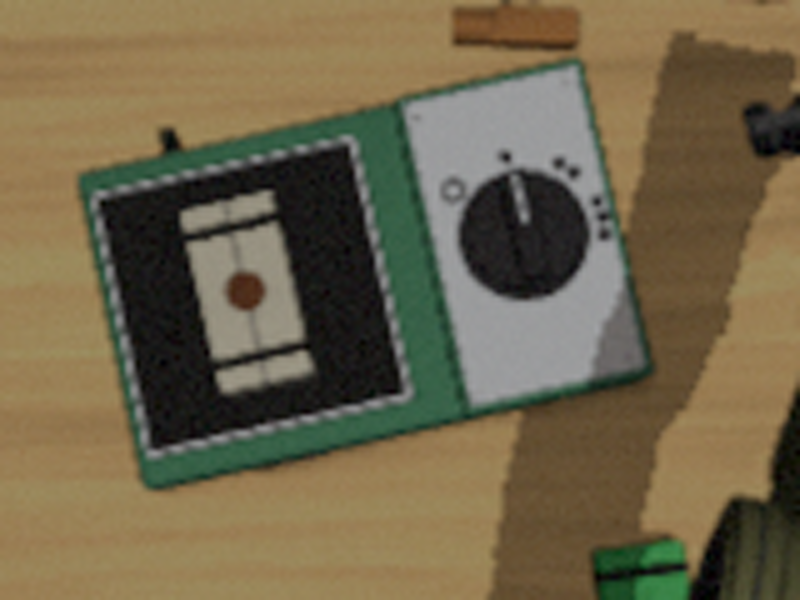

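The pointer line (515,172)–(525,222) is parallel to the vibrator's x and points at the single dot. The bar top rose about 3.6 px in the side view, which fits ~10 mm, so the knob is out. The mould is upright and centred, and the bystanders are in place. Handing in.

```bash
python3 - <<'E'
from station import env
print(env.sign_off())
E
```

```text
the job is handed in; nothing more can be done
None
```

The block mould is standing upright on the vibrator plate and the selector is on the single dot. I handed the job in at about 17 s, and `env.sign_off()` gave no verdict.

- **Mould:** I picked up the off-white block, lowered it until the force reading showed contact, and released it. Before I turned the knob, both camera views put its centre about 2–3 mm from the plate's centre. In the last pictures it had not moved.
- **Knob:** I gripped the bar, pushed it in about 10 mm (8.7 N), turned it 45° clockwise, and eased it up before releasing. The last top view shows the pointer at the single dot. The bar's top rose about 3.6 px in the side view, which fits the knob being fully out.
- **Surroundings:** The round mould and scraper look unmoved in the last side view. The mixing bowl lay outside the last crops, so I didn't check it in a picture, but the arm never went near it. The arm ended clear of everything, with contact force at noise level (under 1 N).

No check failed. The TCP position reading drifted by a few millimetres after moves, so I went by the force reading for the set-down and the cameras for the final checks.

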